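# Hold the glass check cell in the light path of the optical gauge

### The arm

A 7-joint arm with a two-finger parallel gripper is mounted at the origin on the work surface. World frame = base frame: x ahead of the robot, y to its left, z up, the work surface at z = 0. Lengths are in mm, angles in rad, forces in N, time in s.
With the tool pointing down it reaches from about 400 to 925 mm from the base axis. Payload 5.6 kg.
Tool frame: the origin (TCP) lies midway between the tips of the shut fingers; the grasp point (between the pads) lies 19 mm behind it (ctrl.grip_point_offset is the distance from the TCP to the grasp point, in mm); z points along the fingers, x is the direction in which the jaws open and shut, and the axes are right-handed (so a half turn about z gives the same grasp; the last joint's range is limited). The gripper opens to 85 mm and grips with 20 to 120 N. Pads are 22 mm wide; open, the fingers measure 114 mm over their backs; the gripper's body (76 mm by 85 mm) begins 54 mm behind the grasp point. The pads swing forward as they close: fully open they stand 13 mm farther back than shut.
Start: joints at [1.274, 0.468, -0.012, 1.603, 0.006, 1.071, -0.056], TCP at [163.162, -629.195, 231.29] pointing down, gripper open.
Joint ranges: [-2.53, 2.53], [-0.31, 2.02], [-1.57, 1.55], [0.28, 2.44], [-1.29, 4.43], [0.15, 1.84], [-2.92, 2.92]. Speed limits (rad/s): [2.57, 2.57, 3.14, 3.14, 3.14, 3.14, 3.14].

### API

Orientations are given as a 3x3 rotation matrix whose columns are the frame's x, y, z axes.
In Python, from bench import ctrl, eyes, finish_job, monitor gives the robot as it stands. Calls block until the motion is done:
- ctrl.movep(position, orientation): joint-space move of the TCP to a pose.
- ctrl.move_linear(position, frame=None, feed=150, contact_N=None): straight line of the TCP; frame=None keeps the orientation; feed is the mean speed in mm/s. With contact_N (N) it stops when the force on the tool has changed by that much, and returns True; else False.
- ctrl.move_j(angles): joint-space move.
- ctrl.release() and ctrl.clamp(grasp_force=None): open the fingers fully, or close them until they stop; grasp_force is the grip in N (None keeps the last).
- ctrl.pause(seconds).
- ctrl.inverse_kinematics(position, orientation): joint angles nearest the present ones, or None.
- eyes.grab_frame(name): name is "scene" or "side" or "wrist"; returns (picture, depth): 480x640x3 uint8, red, green, blue; 480x640 float32, mm along the optical axis (not along the pixel's ray), 0 where there is no reading.
- eyes.camera_params(name): a dict with "vertical_fov" (degrees; the focal length in pixels is half the picture's height over the tangent of half this angle, whatever the lens; pixels are square), "cx", "cy" (the principal point, pixels), "world_from_camera" (4x4, takes a point from camera to world coordinates). Camera axes: x right, y down, z forward; pixel columns grow to the right and rows downward; lengths in mm; the calibration is good to about 2 mm. A picture is of the moment at which its call begins: read the wrist's pose just before it. camera_params takes no time and is no camera call; for the wrist camera it gives the pose at the moment of the call.
A pose or a line that the arm cannot do raises ctrl.MotionError and nothing moves.
- finish_job(): hands the job in, once; it reports no verdict.
Readings, each from a call of its own:
- monitor.get_clock(): time.
- monitor.get_joint_pos(): joint angles.
- monitor.get_qvel(): joint speeds.
- monitor.get_joint_efforts(): joint torques, N m.
- monitor.get_ee_pos(): TCP position.
- monitor.get_orientation(): TCP orientation.
- monitor.get_force(): force on the tool from outside, world axes, zero at the start.
- monitor.get_wrist_torque(): the same for the moment, N m.
- monitor.get_finger_gap(): opening from 0.0 (shut) to 1.0 (fully open).
Only numpy, scipy, OpenCV 4.12 (cv2) and the standard library are available. Lean on these libraries where they do the work, as an engineer would, in place of code of your own. Each camera call takes 0.05 s, during which the arm holds its last target. There are 200 camera calls.

### The job

Take the tall glass check cell out of the rack, gripping it by its two frosted end faces only, and hold it upright in the air between the two lenses of the optical gauge, level with the lenses, midway between them and with its clear faces squarely towards them. Then feel for the gauge's spring stop: slide the cell along the slot until its frosted face presses lightly on the plunger, and finish there, still holding it against the plunger. Keep the fingers and the gauge off the clear faces, never ram the plunger, and leave the other things where they are.

Things in the scene. Friction and masses are not known exactly. Their poses are not given: they have to be found in the camera images.
- cell: Hollow glass check cell standing in a rack pocket: 40 mm (its x) by 26 mm (y) by 70 mm tall, 100 to 170 g. The 26 mm wide end faces that look along its x are frosted white: grip these (40 mm apart). The 40 mm wide faces that look along its y are clear windows: do not touch. Origin: centre of its underside; z up. A half turn about z makes no difference.
- windows: The two clear windows of the cell (glass plates in the faces that look along the cell's y, 32 mm wide, 70 mm tall); moves with the cell, same origin and axes as cell.
- cell_center (a point): Middle of the cell, 35 mm above its underside.
- rack: Fixed grey plastic rack, 80 mm (x) by 130 mm (y) by 25 mm high, with two pockets 70 mm apart along its y, 18 mm deep, floors 7 mm above the table, about 1.5 mm play all round the cell. Origin: centre of its underside.
- gauge: Fixed optical gauge: aluminium plate 200 mm (x) by 230 mm (y), 12 mm thick, with two white housings, 90 mm wide in x, tops 100 mm above the table, facing each other across a gap of 88 mm, lens to lens, along its y. The light runs along its y; the open slot where the cell slides runs along its x. Origin: centre of the underside; z up.
- beam (a point): Middle of the gap: midway between the lenses, at the height of the lens centres, 65 mm above the table; axes as the gauge's. The light is a wide sheet: the cell's place along the gauge's x is set by the stop alone. The cell is level with the lenses when its middle is at this height.
- stop: Dark steel stop block that carries the plunger, fixed on the gauge's centre line at the +x end of the slot; its place along the slot varies. Axes as the gauge's. Origin: on top of the gauge plate below the resting plunger's nose; the block spans 22 to 62 mm in +x from it, 36 mm wide, top 54 mm above the table (keep fingertips above that).
- plunger: Steel spring plunger sticking out of the stop block towards the gauge's -x: flat round nose 14 mm in diameter, axis 42 mm above the table. Origin: centre of the nose's front face; x points into the block. It yields towards +x by up to 12 mm: about 1 N to start moving, 0.35 N more per mm, about 5 N at its hard end.
- blank: Solid aluminium block in the rack's other pocket, 40 mm by 26 mm, only 42 mm tall; stays there. Origin: centre of its underside.
- bearing: Loose steel ball bearing, 52 mm outside diameter, 15 mm high, lying on the table; not to be moved. Origin: centre of its underside.
- test_block: Loose steel hardness test disc, 60 mm diameter, 15 mm high, on the table; not to be moved. Origin: centre of its underside.
- cleaner: White plastic bottle, 56 mm diameter, 130 mm tall, standing on the table; not to be moved. Origin: centre of its underside.
Not all that is in view belongs to the job. What is shaped like the cell but pink is not meant.

How it is judged:
By the outcome, as a careful person would: the job done as asked, in the order asked, and still so for the second after the job is handed in, while the arm keeps its last pose, push and grip.
It also fails if it takes over 42 s, if anything falls off the work surface, if the arm or the gripper's body presses on something with over 40 N, if the wrist force passes 120 N, or if a joint passes its speed limit or range.

## Working session

There is one attempt and no reset: what is moved stays moved. The work goes in short steps, each a Python script; the robot and the scene stay as the last script left them, time stands still between calls to the robot, and variables do not carry over. Pictures are saved under pics/ and viewed, about 8 in all and at most 12, crops included, and the job is handed in when it is done.

```bash
ls; mkdir -p pics
python3 - <<'E'
from bench import ctrl, eyes, monitor
import cv2,numpy as np
for n in ("scene","side","wrist"):
    p=eyes.camera_params(n); im,d=eyes.grab_frame(n)
    cv2.imwrite(f"pics/{n}0.png",im[:,:,::-1]); np.savez(f"pics/{n}0.npz",im=im,d=d,**p)
    print(n,p['vertical_fov'],p['cx'],p['cy'],np.round(p['world_from_camera'],3).tolist())
print(monitor.get_clock(),monitor.get_orientation(),ctrl.grip_point_offset)
E
```

```text
pics
scene 43.149492316708006 317.73870238038756 240.71766781451882 [[0.762, 0.515, -0.393, 1159.258], [0.648, -0.605, 0.463, -678.424], [0.001, -0.607, -0.794, 1266.141], [0.0, 0.0, 0.0, 1.0]]
side 52.99080304336285 313.0589784104302 240.2926172086261 [[-0.753, -0.437, 0.491, 52.149], [-0.658, 0.494, -0.568, 586.88], [0.006, -0.751, -0.66, 762.78], [0.0, 0.0, 0.0, 1.0]]
wrist 58.27674276560782 314.46276348459736 233.11524409302268 [[0.251, -0.927, -0.278, 233.347], [-0.968, -0.241, -0.07, -611.465], [-0.002, 0.287, -0.958, 372.384], [0.0, 0.0, 0.0, 1.0]]
0.15 [[ 2.50954059e-01 -9.67998899e-01 -4.38543607e-04]
 [-9.67997990e-01 -2.50954426e-01  1.32966214e-03]
 [-1.39716595e-03  9.08252183e-05 -9.99999020e-01]] 18.700000000000003
```

View pics/scene0.png

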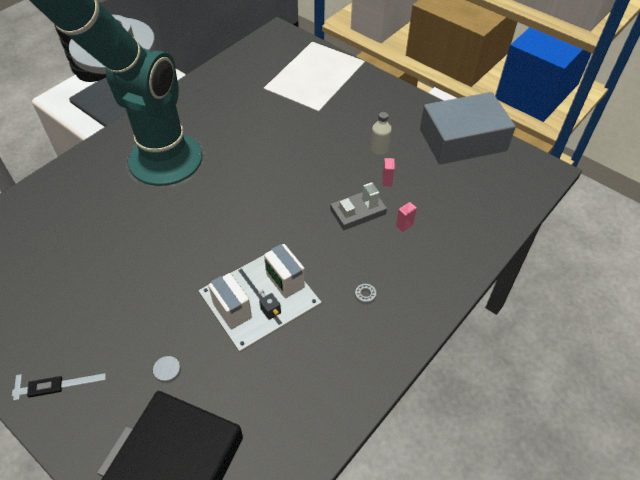

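View pics/side0.png

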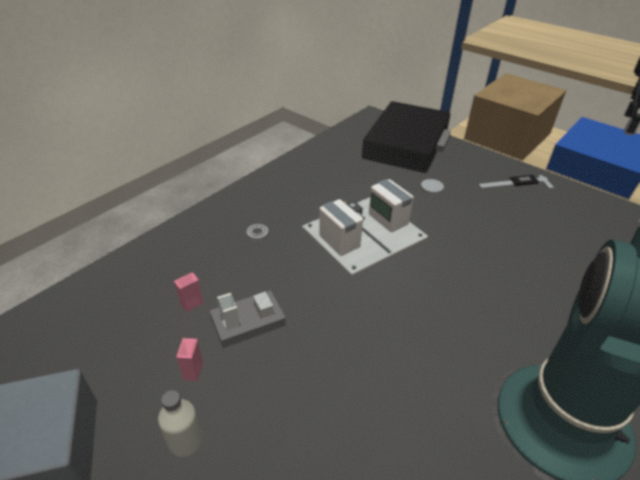

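The scene view shows the gauge around (260,297), with its stop at (270,305). The rack is at (358,208), with the cell standing at (371,195). The pink decoys are at (389,170) and (406,215), and the bottle is at (381,135). The side view agrees.

```bash
cat > h.py <<'E'
import numpy as np
def ray(p,u,v,z,wh='p'):
    W=np.array(p['world_from_camera']); f=240/np.tan(np.radians(float(p['vertical_fov']))/2)
    d=W[:3,:3]@np.array([(u-p['cx'])/f,(v-p['cy'])/f,1.]); o=W[:3,3]
    return o+d*(z-o[2])/d[2]
def proj(p,X):
    W=np.array(p['world_from_camera']); f=240/np.tan(np.radians(float(p['vertical_fov']))/2)
    c=(np.atleast_2d(X)-W[:3,3])@W[:3,:3]; return np.c_[p['cx']+f*c[:,0]/c[:,2],p['cy']+f*c[:,1]/c[:,2]]
def cloud(p,d):
    W=np.array(p['world_from_camera']); f=240/np.tan(np.radians(float(p['vertical_fov']))/2)
    v,u=np.mgrid[:480,:640]; c=np.stack([(u-p['cx'])/f*d,(v-p['cy'])/f*d,d],-1)
    return c@W[:3,:3].T+W[:3,3]
E
python3 - <<'E'
from h import *
s=np.load('pics/scene0.npz'); 
for n,z,pts in (('rack',25,[(331,207),(352,226),(386,208),(365,190)]),('gauge',12,[(200,293),(241,347),(320,303),(276,250)]),('cell top',77,[(371,188)]),('bottle',0,[(381,150)]),('stop',54,[(270,300)]),('bearing',15,[(366,293)]),('disc',15,[(167,368)])):
    P=np.array([ray(s,*q,z)[:2] for q in pts]); print(n,P.round().tolist(),P.mean(0).round(),np.degrees(np.arctan2(*(P[1]-P[0])[::-1])).round() if len(P)>1 else '')
E
```

```text
rack [[499.0, 156.0], [582.0, 141.0], [613.0, 249.0], [531.0, 264.0]] [556. 202.] -10.0
gauge [[424.0, -255.0], [604.0, -295.0], [666.0, -87.0], [477.0, -39.0]] [ 543. -169.] -12.0
cell top [[565.0, 240.0]] [565. 240.] 
bottle [[457.0, 440.0]] [457. 440.] 
stop [[588.0, -177.0]] [ 588. -177.] 
bearing [[734.0, 5.0]] [734.   5.] 
disc [[516.0, -440.0]] [ 516. -440.]
```

```bash
cat >> h.py <<'E'
def R(deg):
    a=np.radians(deg);c,s=np.cos(a),np.sin(a)
    return np.array([[c,s,0],[s,-c,0],[0,0,-1.]])
def shot(name,cam='wrist'):
    from bench import eyes; import cv2
    p=eyes.camera_params(cam); im,d=eyes.grab_frame(cam)
    cv2.imwrite(f"pics/{name}.png",im[:,:,::-1]); np.savez(f"pics/{name}.npz",im=im,d=d,**p)
E
python3 - <<'E'
from h import *; from bench import ctrl,monitor
for y in (-13,167):
    for P in ((545,-180,260),(560,200,230),(565,240,36),(580,-180,58)): 
        q=ctrl.inverse_kinematics(P,R(y)); print(y,P,None if q is None else np.round(q,2))
E
```

```text
-13 (545, -180, 260) [ 0.69  0.37 -0.54  1.74  0.21  1.09 -0.15]
-13 (560, 200, 230) [ 0.35  0.63 -1.07  1.7   0.6   1.18 -1.11]
-13 (565, 240, 36) [ 0.14  0.86 -0.85  1.77  0.81  0.9  -1.3 ]
-13 (580, -180, 58) [ 0.61  0.68 -0.49  1.8   0.44  0.77 -0.34]
167 (545, -180, 260) [-0.66  0.65  1.36  1.82 -0.67  1.25 -2.48]
167 (560, 200, 230) [ 0.45  0.8  -1.32  1.69  0.8   1.31  1.88]
167 (565, 240, 36) [ 0.36  1.23 -1.34  1.76  1.26  1.29  1.6 ]
167 (580, -180, 58) [-0.58  1.14  1.33  1.87 -1.21  1.23 -2.19]
```

Run:
```python
from h import *; from bench import ctrl,monitor
ctrl.movep([555,-190,270],R(-13)); ctrl.pause(.3); shot('g1')
ctrl.movep([555,180,250],R(-13)); ctrl.pause(.3); shot('r1')
print(monitor.get_clock(),monitor.get_ee_pos(),monitor.get_joint_pos(),monitor.get_force())
```

```text
4.35 [555.20122998 179.38603309 250.0083095 ] [ 0.14621433  0.42911195 -0.671642    1.71774783  0.29516341  1.09808575
 -0.8451927 ] [ 0.63057778 -0.46086511 -0.03579683]
```

View pics/g1.png

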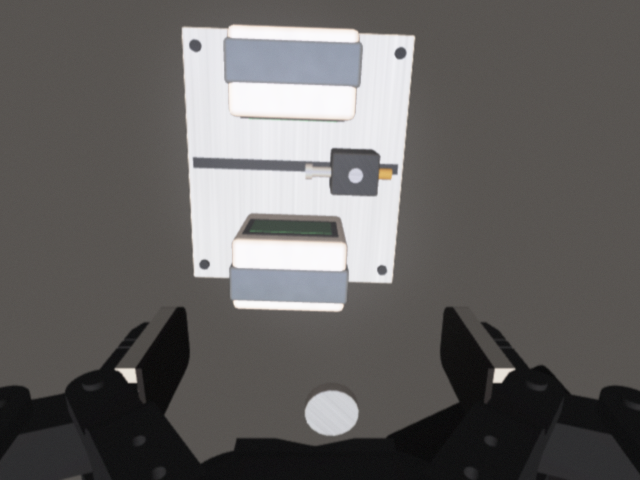

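View pics/r1.png

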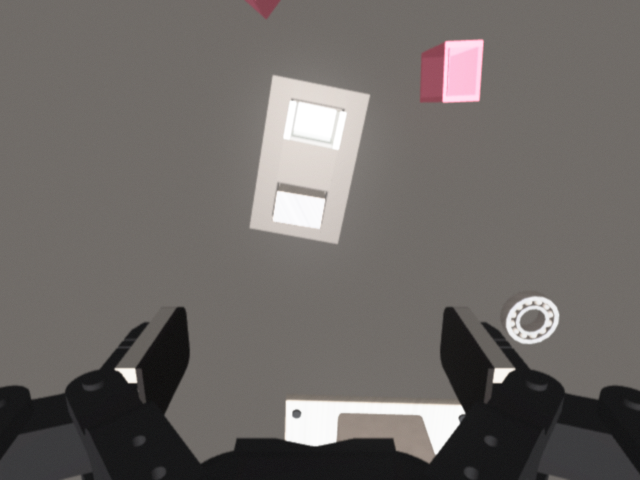

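The g1 view shows the gauge plate with corners at (182,28), (414,37), (393,283) and (194,277), the plunger nose at (306,171) and the block at (355,172). The r1 view shows the rack with corners at (273,76), (369,94), (338,243) and (250,228). The cell top is at (315,122) and the blank at (299,209). I'll fit these from depth and pixels.

Run:
```python
from h import *; import cv2
g=np.load('pics/g1.npz'); r=np.load('pics/r1.npz')
def rect(s,z0,z1,u0,u1,v0,v1,nm):
    C=cloud(s,s['d']); z=C[...,2]; m=np.zeros(z.shape,bool); m[v0:v1,u0:u1]=1
    m&=(z>z0)&(z<z1)&(s['d']>0)
    m=cv2.morphologyEx(m.astype(np.uint8),cv2.MORPH_OPEN,np.ones((3,3)))>0
    P=C[m]; 
    if len(P)<10: print(nm,'few',len(P)); return
    b=cv2.minAreaRect(P[:,:2].astype(np.float32)); print(nm,len(P),'zmed',np.median(P[:,2]).round(1),np.round(b[0],1),np.round(b[1],1),round(b[2],2))
rect(g,6,18,150,440,0,300,'plate')
rect(g,93,107,200,380,0,130,'housing far'); rect(g,93,107,200,380,200,320,'housing near')
rect(g,50,60,320,390,140,205,'stop'); rect(g,36,53,295,330,155,185,'plunger')
rect(r,20,30,240,380,60,260,'rack'); rect(r,68,86,270,360,80,170,'celltop'); rect(r,42,56,260,340,180,240,'blank')
def q(s,z,pts,nm):
    P=np.array([ray(s,*p,z)[:2] for p in pts]); e=np.roll(P,-1,0)-P
    print(nm,P.mean(0).round(1),'len',np.linalg.norm(e,axis=1).round(1),'ang',np.degrees(np.arctan2(e[:,1],e[:,0])).round(1))
q(g,12,[(182,28),(414,37),(393,283),(194,277)],'plate px')
q(r,25,[(273,76),(369,94),(338,243),(250,228)],'rack px')
for n,s,b in(('g',g,(0,320,150,440)),('r',r,(60,260,230,390))):
    cv2.imwrite(f'pics/{n}1c.png',cv2.resize(np.ascontiguousarray(s['im'][b[0]:b[1],b[2]:b[3],::-1]),None,fx=2.5 if n=='r' else 1.8,fy=2.5 if n=='r' else 1.8,interpolation=cv2.INTER_CUBIC))
# cell-region z profile
C=cloud(r,r['d']); print(C[95:155:6,280:352:6,2].round(0)); C=cloud(g,g['d']);print(C[165:181:3,298:340:3,2].round(0))
```

```text
plate 31806 zmed 11.4 [ 541.1 -169.3] [230.  200.8] 75.04
housing far 12172 zmed 99.8 [560.5 -97. ] [60.  94.2] 75.03
housing near 8213 zmed 99.6 [ 521.9 -241.3] [59.6 93.9] 74.82
stop 2032 zmed 53.4 [ 591.1 -182.8] [36.1 40.2] 75.47
plunger 299 zmed 45.7 [ 560.7 -174.4] [13.  20.6] 76.26
rack 10344 zmed 24.4 [553.8 203.2] [130.6  80.2] 66.17
celltop 2110 zmed 76.5 [568.  235.4] [26.  40.2] 65.49
blank 1550 zmed 48.3 [539.8 171.5] [26.8 39.9] 67.31
plate px [ 541.7 -169.9] len [197.4 227.1 199.5 227.6] ang [ -15.1 -104.6  165.1   74.9]
rack px [554.3 203.5] len [ 78.7 129.2  79.5 129. ] ang [ -23.1 -113.4  156.8   66.3]
[[24. 25. 26. 24. 24. 24. 24. 25. 24. 23. 24. 25.]
 [24. 25. 17.  7. 25. 24. 22. 25. 24. 25. 26. 24.]
 [23. 24. 76. 77. 77. 76. 77.  6.  7. 24. 24. 25.]
 [26. 23. 77. 77. 78. 77. 76. 77. 76. 75. 76. 25.]
 [25. 24. 77. 77. 77. 75. 75. 76. 77. 77. 76. 24.]
 [24. 77. 76. 77. 76. 75. 77. 75. 75. 77. 76. 25.]
 [25. 76. 76. 76. 77. 76. 77. 76. 78. 76. 77. 24.]
 [25. 76. 76. 77. 77. 77. 77. 75. 76. 76. 78. 25.]
 [25. 25. 25. 23. 24. 77. 77. 76. 77. 76. 23. 25.]
 [24. 25. 24. 24. 25. 25. 22. 25. 24. 23. 24. 25.]]
[[ 13.  12.  11.  47.  46.  12.  13.  13.  11.  11.  13.  47.  54.  52.]
 [ 13.  11.  13.  47.  48.  45.  45.  44.  44.  45.  44. 412.  54.  54.]
 [ 12.  12.  13.  48.  48.  45.  46.  46.  46.  45.  46.  50.  54.  53.]
 [ 12.  12.  10.  49.  47.  47.  45.  47.  47.  45.  45.  51.  54.  53.]
 [ 11.  11.  12.  47.  47.  11.  12.  10.  11.  42.  43.  52.  54.  55.]
 [ 11.  11.  12.  11.  11.  11.  11.  12.  12.  10.  11.  53.  54.  54.]]
```

View pics/r1c.png

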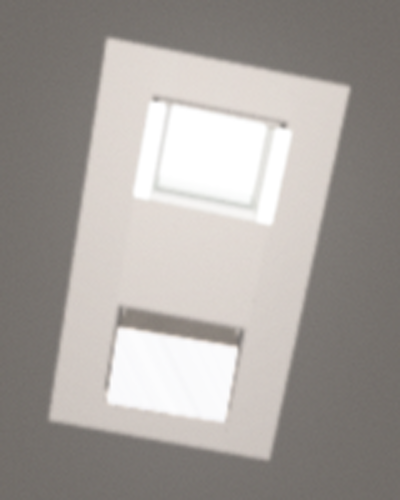

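The crop confirms the cell top in the upper pocket, with the frosted ends left and right along the rack's x. The blank is in the lower pocket. Depth fits match the known sizes. Before the grasp I'll check finger clearance and the camera-to-tool bias.

Run:
```python
from h import *
r=np.load('pics/r1.npz'); C=cloud(r,r['d']); ok=r['d']>0
L=(C[...,:2]-[568,235.4]); a=np.radians(-24.2); lx=L@[np.cos(a),np.sin(a)]; ly=L@[-np.sin(a),np.cos(a)]
m=ok&(C[...,2]>20)&(C[...,2]<120)&(np.abs(lx)<130)&(np.abs(ly)<130)&(np.mgrid[:480,:640][0]<290)&~((np.abs(lx+0)<42)&(ly<32)&(ly>-102))
m2=m&(C[...,2]>32)
for n,s in(('right',m2&(lx>0)),('left',m2&(lx<0))):
  if s.sum(): print(n,s.sum(),lx[s].min(),lx[s].max(),ly[s].min(),ly[s].max(),C[...,2][s].max())
T=(C-[555.2,179.4,250])@R(-13)
for u0,u1 in((100,200),(430,520)):
  s=np.zeros(ok.shape,bool); s[300:400,u0:u1]=1; s&=ok&(T[...,2]>-45)&(T[...,2]<10)
  P=T[s]; tip=P[P[:,2]>P[:,2].max()-8]; print(len(P),P.min(0).round(1),P.max(0).round(1),'tip y',np.percentile(tip[:,1],[1,50,99]).round(1))
```

```text
right 3013 77.54349015237585 111.46398600503537 33.357336694306056 78.4992580686786 71.95827673952817
left 132 -64.8999305110882 -50.335448578539726 72.19527476988905 80.86071068571498 68.32571722030343
4156 [-56.9 -10.8 -45. ] [-42.2  12.8 -11.9] tip y [-10.2  -1.8  11.7]
4096 [ 41.7 -10.7 -45. ] [ 56.4  13.  -12.4] tip y [-10.1  -1.8  12. ]
```

Run:
```python
from h import *; from bench import ctrl,monitor
y=-24.2; X,Y=568.3,236.1
ctrl.movep([X,Y,130],R(y)); ctrl.move_linear([X,Y,35],feed=90)
ctrl.pause(.2); print(monitor.get_ee_pos(),monitor.get_force())
ctrl.clamp(40); ctrl.pause(.2); print('gap',monitor.get_finger_gap(),monitor.get_force(),monitor.get_ee_pos())
shot('c1')
ctrl.move_linear([X,Y,65],feed=50); print('gap',monitor.get_finger_gap(),monitor.get_force())
ctrl.move_linear([X,Y,150],feed=120); ctrl.pause(.3)
print('gap',monitor.get_finger_gap(),monitor.get_force(),monitor.get_ee_pos(),monitor.get_clock()); shot('c2')
p=np.load('pics/c2.npz'); T=(cloud(p,p['d'])-monitor.get_ee_pos())@monitor.get_orientation()
m=(p['d']>0)&(np.abs(T[...,0])<19)&(np.abs(T[...,1])<25)&(T[...,2]>-60)&(T[...,2]<50)
P=T[m]; print(len(P),np.percentile(P,[1,5,25,50,75,95,99],axis=0).round(1))
```

```text
[568.61429645 236.18720325  35.54103901] [ 0.29369383 -0.54819278 -0.74233105]
gap 0.464798943288759 [-0.64994945 -0.38050934  1.14628989] [568.49587927 236.18292609  35.1585292 ]
gap 0.464750443519359 [ 0.39017942 -0.03884202 -1.56179177]
gap 0.4654215164095765 [-0.02228709 -0.28315227 -0.82527409] [568.01786923 236.03723995 149.35904268] 8.9917
21591 [[-18.6 -12.7 -42.1]
 [-17.1 -12.5 -41.7]
 [ -9.5 -12.2 -41. ]
 [ -0.1 -11.  -40.2]
 [  9.5   0.8 -19.3]
 [ 17.1  11.   15.3]
 [ 18.6  13.3  25.8]]
```

View pics/c2.png

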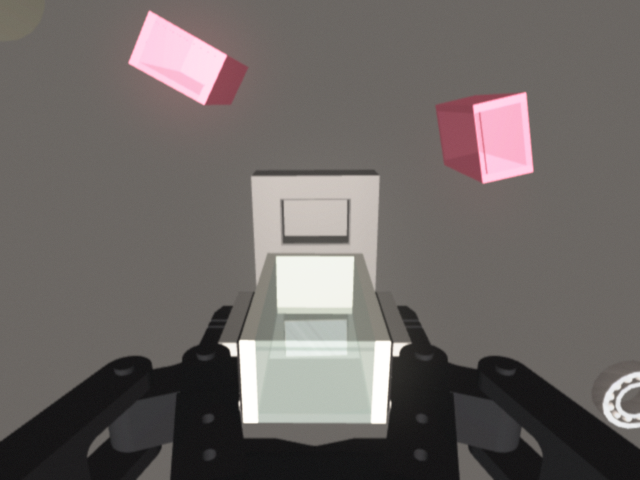

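The cell is held cleanly by its frosted ends. Its walls are at (250,370) and (380,370) between the pads, and the rack and the decoys are unmoved. Next I'll carry it to the slot and check it there.

```bash
cat >> h.py <<'E'
G=np.array([541.2,-169.2]); GY=-15.0
def gp(lx,ly=0.0):
    a=np.radians(GY); return G+lx*np.array([np.cos(a),np.sin(a)])+ly*np.array([-np.sin(a),np.cos(a)])
def rep(name):
    from bench import monitor
    ee,O=monitor.get_ee_pos(),monitor.get_orientation(); shot(name)
    s=np.load(f'pics/{name}.npz'); C=cloud(s,s['d']); T=(C-ee)@O; ok=s['d']>0
    m=ok&(np.abs(T[...,0])<14)&(np.abs(T[...,1]+12.3)<3)&(T[...,2]>-36)&(T[...,2]<22)
    A=np.c_[T[m][:,0],T[m][:,2],np.ones(m.sum())]; k=np.linalg.lstsq(A,T[m][:,1],rcond=None)[0]
    top=ok&(np.abs(T[...,0])<22)&(np.abs(T[...,1])<16)&(np.abs(T[...,2]+42)<2.5)
    a=np.radians(GY); L=C[...,:2]-G; lx=L@[np.cos(a),np.sin(a)]; ly=L@[-np.sin(a),np.cos(a)]
    print(name,'front y=',k.round(3),'n',m.sum(),'top y',np.percentile(T[top][:,1],[.5,99.5]).round(1),'x',np.percentile(T[top][:,0],[.5,99.5]).round(1),'toolz',np.median(T[top][:,2]).round(2),'worldz',np.median(C[top][:,2]).round(1),'cell ly',np.percentile(ly[top],[.5,99.5]).round(1),'lx',np.percentile(lx[top],[.5,99.5]).round(1))
    h=ok&(np.abs(C[...,2]-100)<5)&(np.abs(ly)>42)&(np.abs(ly)<110)&(np.abs(lx)<47)
    for sg in(1,-1):
        q=h&(ly*sg>0)
        if q.sum()>50: print(' housing',sg,q.sum(),np.percentile(ly[q],[.5,99.5]).round(1),'lx',np.percentile(lx[q],[.5,99.5]).round(1))
    print(' ee',ee.round(2),'local',((ee[:2]-G)@np.array([[np.cos(a),-np.sin(a)],[np.sin(a),np.cos(a)]])).round(2),'yaw',np.degrees(np.arctan2(O[1,0],O[0,0])).round(2),'zax',O[:,2].round(4))
E
python3 - <<'E'
from h import *; from bench import ctrl,monitor
e=monitor.get_ee_pos()
ctrl.move_linear([*e[:2],200],feed=150)
ctrl.movep([*gp(-55,.3),200],R(GY)); ctrl.move_linear([*gp(-55,.3),130],feed=120); ctrl.pause(.3); rep('s1')
ctrl.move_linear([*gp(-55,.3),58.2],feed=60); ctrl.pause(.3); rep('s2')
print('gap',monitor.get_finger_gap(),monitor.get_force(),monitor.get_clock())
E
```

```text
s1 front y= [ 6.0000e-03 -1.0000e-03 -1.2294e+01] n 6146 top y [-12.8  13.7] x [-21.7  21. ] toolz -41.17 worldz 171.8 cell ly [-13.5  13. ] lx [-76.4 -33.6]
 housing 1 37114 [ 45.7 103.8] lx [-46.1  44.8]
 housing -1 1382 [-103.9  -45.1] lx [-46.8  45.6]
 ee [ 488.5  -154.85  130.59] local [-54.62   0.22] yaw -15.01 zax [ 1.1e-03 -6.0e-04 -1.0e+00]
s2 front y= [ 5.0000e-03 -1.0000e-03 -1.2326e+01] n 6137 top y [-12.8  13.7] x [-21.7  21.1] toolz -41.19 worldz 99.6 cell ly [-13.5  13.1] lx [-76.6 -33.8]
 housing 1 62009 [45.6 93.2] lx [-46.5  20.9]
 ee [ 488.24 -154.76   58.37] local [-54.89   0.24] yaw -15.01 zax [ 3.e-04 -1.e-04 -1.e+00]
gap 0.46563766381048216 [-0.46532483 -0.51171515 -1.43776541] 13.7917
```

View pics/s2.png

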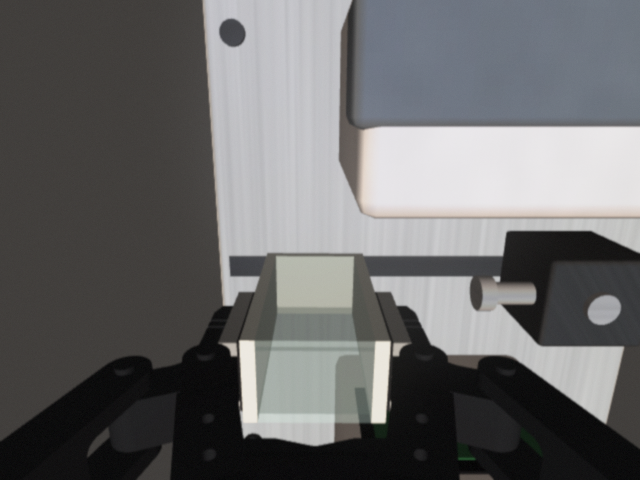

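The cell hangs upright in the slot with the plunger nose ahead of it at (478,293). Camera data put it about 0.4 mm off mid-gap, so I'll correct that, then slide it gently.

Run:
```python
from h import *; from bench import ctrl,monitor
ux=np.array([np.cos(np.radians(GY)),np.sin(np.radians(GY))])
def st(n):
    F=np.mean([monitor.get_force() for _ in range(1)],0); e=monitor.get_ee_pos()
    print(n,'Fx',round(F[:2]@ux,2),F.round(2),'lx',round((e[:2]-G)@ux,2),'z',e[2].round(2),round(monitor.get_clock(),2))
ctrl.move_linear([*gp(-18,.7),58.0],feed=40); ctrl.pause(.3)
for i in range(4): st('pre'); ctrl.pause(.1)
hit=ctrl.move_linear([*gp(-5,.7),58.0],feed=6,contact_N=1.2); print(hit)
for i in range(5): st('post'); ctrl.pause(.15)
rep('f1'); print(monitor.get_finger_gap())
```

```text
pre Fx 0.79 [ 0.81 -0.04 -1.36] lx -18.08 z 58.04 15.17
pre Fx 0.11 [ 0.02 -0.37 -2.14] lx -18.02 z 58.04 15.27
pre Fx 0.47 [ 0.46 -0.09 -1.5 ] lx -18.05 z 58.0 15.37
pre Fx 0.16 [ 0.3   0.49 -1.61] lx -18.01 z 57.99 15.47
True
post Fx -0.65 [-0.65  0.07 -0.49] lx -10.43 z 57.31 16.93
post Fx -0.82 [-0.9  -0.19 -1.87] lx -10.93 z 56.77 17.08
post Fx 0.37 [ 0.19 -0.7  -1.15] lx -10.89 z 56.8 17.23
post Fx -0.03 [-0.22 -0.67 -1.37] lx -10.77 z 56.89 17.38
post Fx 1.44 [ 1.35 -0.51 -1.62] lx -10.73 z 56.94 17.53
f1 front y= [ 6.0000e-03 -1.0000e-03 -1.2332e+01] n 6157 top y [-12.8  13.7] x [-21.7  21.1] toolz -41.17 worldz 98.1 cell ly [-13.1  13.4] lx [-32.3  10.5]
 housing 1 88807 [45.9 93.2] lx [-45.5  44.9]
 ee [ 531.   -165.87   56.98] local [-10.71   0.58] yaw -15.01 zax [-2.8e-03  8.0e-04 -1.0e+00]
0.4657445059859105
```

View pics/f1.png

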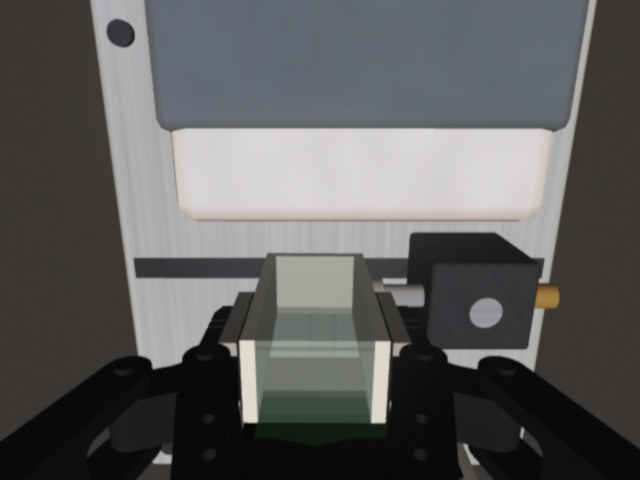

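The nose at (383,290) is at or just touching the frosted face. The force noise is about 0.7 N and the arm sagged 1 mm at the stop. I'll restore the height, then creep in with averaged force readings.

Run:
```python
from h import *; from bench import ctrl,monitor
ux=np.array([np.cos(np.radians(GY)),np.sin(np.radians(GY))])
def st(n,k=20):
    F=[]
    for _ in range(k): F.append(monitor.get_force()); ctrl.pause(.02)
    F=np.array(F); f=F[:,:2]@ux; e=monitor.get_ee_pos()
    print(n,'Fx',f.mean().round(2),'+-',(f.std()/k**.5).round(2),'lx',round((e[:2]-G)@ux,2),'z',e[2].round(2),round(monitor.get_clock(),2)); return f.mean()
ctrl.move_linear([*gp(-13,.7),58.1],feed=20); ctrl.pause(.2); f0=st('ref',30)
for lx in (-10.5,-9.5,-8.7,-8,-7.2,-6.5,-5.8):
    ctrl.move_linear([*gp(lx,.7),58.1],feed=6); ctrl.pause(.15); f=st(lx)
    if f-f0<-1.6: break
rep('f2'); print(monitor.get_finger_gap(),monitor.get_clock())
```

```text
ref Fx 0.02 +- 0.09 lx -13.0 z 58.08 18.71
-10.5 Fx 0.09 +- 0.08 lx -10.5 z 58.11 19.76
-9.5 Fx -1.11 +- 0.14 lx -9.62 z 58.03 20.56
-8.7 Fx -1.58 +- 0.1 lx -8.81 z 58.03 21.32
f2 front y= [ 5.0000e-03 -1.0000e-03 -1.2322e+01] n 6166 top y [-12.7  13.6] x [-21.7  21.1] toolz -41.17 worldz 99.2 cell ly [-12.9  13.4] lx [-30.4  12.4]
 housing 1 87635 [45.8 93.5] lx [-45.5  44.9]
 ee [ 532.87 -166.25   58.03] local [-8.81  0.7 ] yaw -15.01 zax [-3.e-03  9.e-04 -1.e+00]
0.46357580238151413 21.375
```

Run:
```python
from bench import finish_job
print(finish_job())
```

```text
the job is handed in; nothing more can be done
None
```

I took the cell out of the rack by its frosted ends with a 40 N grip and hung it upright between the lenses. I then slid it along the slot onto the plunger and handed the job in with it still pressed there. The clock read 21.4 s at the last check, against the 42 s limit; the hand-in gave no verdict.

**Last checks**
- **Push on plunger:** about 1.6 N, averaged over 20 readings. The plunger is pushed in about 1.3 mm, and the force agrees with its spring rate.
- **Height:** the cell's middle is at about 65 mm. The camera said 64.2 uncorrected and the arm's own position said about 65, so the two differ by less than 1 mm.
- **Midway between the lenses:** within about 0.5 mm. This rests partly on an earlier view, because the last picture showed only one housing.
- **Squareness:** turned to within about 0.3° of the gauge, and leaning about 0.2°.
- **Grip:** the finger opening stayed at about 0.465, so the cell did not slip.

**What went wrong or was not checked**
- **First touch:** the first touch search stopped early or only just touching, because single force readings vary by about 0.7 N. The arm also sagged about 1 mm when it stopped. I backed off 2 mm, restored the height and crept in again using averaged readings.
- **Other objects:** I saw nothing disturbed in the views I took, but I did not look over the whole scene again before handing in.

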